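# Open the carton and take off a gas canister's sealing cap of unknown thread hand

## Robot

A 6-joint arm with a two-finger parallel gripper is mounted at the origin on a cart in front of the work surface, level with it; the furniture and walls round the work are solid. World frame = base frame: x ahead of the robot, y to its left, z up, the work surface at z = 0. Lengths are in m, angles in rad, forces in N, time in s.
With the tool pointing down it reaches from about 0.425 to 0.95 m from the base axis. Payload 3.5 kg.
Tool frame: the origin (TCP) lies on the centre line of the jaws, within the pads' length; the fingertips stand 17 mm ahead of it and the grasp point (between the pads) lies 2 mm behind it; z points along the fingers, y is the line along which they close (so a half turn about z gives the same grasp; the last joint's range is limited). The gripper opens to 85 mm and grips with 20 to 120 N. Pads are 22 mm wide; open, the fingers measure 114 mm over their backs; the gripper's body (76 mm by 85 mm) begins 54 mm behind the grasp point. The pads swing forward as they close: fully open they stand 13 mm farther back than shut.
Start: joints at [1.175, 0.286, 1.577, -0, 1.279, -0.15], TCP at [0.164, 0.655, 0.22] pointing down, gripper open.
Joint ranges: [-2.77, 2.77], [-0.9, 2.22], [0.21, 2.48], [-1.53, 4.67], [0.24, 2.81], [-2.84, 2.84]. Speed limits (rad/s): [2.79, 2.79, 3.14, 3.14, 3.14, 3.14].

## Interface

Orientations are given as a unit quaternion [x, y, z, w].
In Python, from plant import ctrl gives the robot as it stands. The module is installed in compiled form; this text tells all that it offers.
- The arm moves only by the tool drive_tool, never from a script. Its argument "moves" is a list of rows, each a list of 3 entries, a list of its own where there are three numbers: the turn, a rotation vector about the tool's x, y, z in rad, then the shift along the tool's x, y, z in m, then the finger opening in m, from 0 to 0.0854. A call has 1 to 5 rows; each row shifts and turns the commanded pose from where the row before left it, along the tool's axes as they then stand; what a row does not reach is not made up. A row lasts 1/8 s, in which the tool goes at most 62.5 mm and 10.7 degrees, less where a joint would pass 70% of its speed; a pose out of reach is approached as far as the arm can. A call with a gripper value outside its range is refused whole. The fingers move at their own pace and stop on an object; "grip_force" is the grip in N (left out, the last holds). Time passes only in rows, so rows that do not move let the fingers close. It gives the time, the measured TCP pose, the force, the opening and the grip force at its end, in the units of the state.
- ctrl.get_state(): the state, without advancing time (a new reading comes with each control period).
- ctrl.read_camera(name): name is "side" or "top"; returns a dict with "image" (384x512x3 uint8, red, green, blue), "fx", "fy", "cx", "cy" (pixels), "R" (3x3) and "t" (3): a world point X has camera coordinates R X + t. Camera axes: x right, y down, z forward; pixel columns grow to the right and rows downward; lengths in m; the calibration is good to about 2 mm. A picture is of the moment at which its call begins. There is no depth.
- ctrl.sign_off(): hands the job in; it is judged then, once.
The state is a dict: "time": time; "qpos": joint angles; "dq": joint speeds; "joint_efforts": joint torques, N m; "eef_pos": TCP position; "tcp_rot": TCP orientation; "contact_force": force on the tool from outside, world axes, zero at the start; "wrist_torque": the same for the moment, N m; "opening": opening from 0.0 (shut) to 1.0 (fully open); "finger_force": force on a finger pad.
Only numpy, scipy, OpenCV 4.12 (cv2) and the standard library are available. Lean on these libraries where they do the work, as an engineer would, in place of code of your own. Each camera call takes 0.05 s, during which the arm holds its last target. There are 200 camera calls.

## Task

A gas canister stands in the small carton at the right: swing both half-open carton flaps outward past upright, then unscrew the steel sealing cap from its outlet. Nobody noted whether it holds fuel gas (left-hand thread) or purge gas (right-hand thread), so try the cap gently both ways, without forcing it round or pulling while it is still threaded, until it comes loose. Lift it off and finish holding it in the gripper, well clear above the carton, leaving the other capped canister, the brass union and the spanner alone.

Things in the scene. Friction and masses are not known exactly. Their poses are not given: they have to be found in the camera images.
- carton: Cardboard carton, fixed, 140 x 140 mm outside, 145 mm high, 3 mm board. Origin: centre of its underside; x runs from the front flap to the back flap (away from the robot), y left, z up. Short side flaps hang folded down outside. A canister stands exactly in its middle. To its left a tool bag (220 mm high), then a caulking gun (390 mm high, at x 0.45 to 0.55 m): pass in front of them.
- flap_front (a joint): Hinge of the flap on the carton's front (-x) rim: 0 rad lying shut, 1.57 upright, 2.3 leaning outward at its stop. Starts half open (0.8 to 1.15), stays where it is left; about 0.5 N at the edge moves it. Flap 68 mm long, 136 wide, 3 thick; hinge line along y at x = -68.5 mm, z = 146.5 mm in the carton's frame.
- flap_back (a joint): Hinge of the like flap on the carton's back (+x) rim, hinge line at x = +68.5 mm, z = 146.5 mm in the carton's frame. 0 rad = lying shut, 1.57 = upright, 2.3 = leaning outward at its stop.
- flap_front_edge (a point): Middle of the front flap's free edge. The bay's tall side wall is at y = -0.47 m, right of the carton; a shelf hangs 0.57 m up over x > 0.61 m.
- flap_back_edge (a point): Middle of the back flap's free edge.
- canister_1: One of two gas canisters, alike outside, fixed: grey, 80 mm across, shoulder 92 mm high, brass outlet neck 26 mm across standing up to 132 mm. One is in the carton, the other on the bare worktop beyond it to the left; which is which varies. One has a right-hand and one a left-hand thread. Origin: centre of the underside.
- canister_2: The other canister, alike.
- cap_1: Ribbed steel cap seated tight on canister_1's outlet, loose body, 0.12 kg: a round cup, mouth down, 24 mm high, 44 to 47 mm across between the pads. Origin: centre of its lower rim, z up; seated, that is 112 mm above the canister's underside, the cap's top at 136 mm, 9 mm below the carton's rim, with free space for fingers down to 95 mm. How its thread behaves: see its top.
- cap_2: The cap on canister_2, the same in all but perhaps the hand of its thread. One cap is in the carton; take that one. The other stays as it is.
- adjustable_spanner: Adjustable spanner lying behind the carton and the union, 209 mm long. Leave alone.
- cap_1_top (a point): Centre of cap_1's top. The cap has a quick thread: the tight way it stops dead within 4 degrees; the other way it turns easily (under 0.1 N m), is free after about 57 degrees and lifts straight off anywhere from 62 to 122 degrees. Right-hand loosens anticlockwise seen from above, left-hand clockwise. Over 130 N on the thread, by turning against the stop or pulling while threaded, tears it.
- cap_2_top (a point): Centre of cap_2's top.
- union_brass: Brass pipe union, 40 mm high, standing just behind the carton. Leave alone.

How it is judged:
By the outcome, as a careful person would: the job done as asked, in the order asked, and still so for the second after the job is handed in, while the arm keeps its last pose, push and grip.
It also fails if it takes over 64 s, if anything falls off the work surface, if the arm or the gripper's body presses on something with over 40 N, if the wrist force passes 120 N, or if a joint passes its speed limit or range.

## Working session

There is one attempt and no reset: what is moved stays moved. The work goes in short steps, Python scripts to look and compute and a tool call to move; the robot and the scene stay as the last step left them, time stands still between calls to the robot, and variables do not carry over. Pictures are saved under pics/ and viewed, at most 10 in all, crops included, and the job is handed in when it is done.

Besides the shell and the picture viewer there is one more tool, called after "Request:" as name([rows], argument=value, ...), one row to a line, values as JSON. drive_tool: Moves the arm, as the interface text tells. Its arguments: {"type":"object","properties":{"moves":{"type":"array","items":{"type":"array"}},"grip_force":{"type":"number"}},"required":["moves"]}

```bash
mkdir -p pics; cat > h.py <<'E'
import numpy as np, cv2
from plant import ctrl
def cam(n):
    c=ctrl.read_camera(n); c['K']=np.array([[c['fx'],0,c['cx']],[0,c['fy'],c['cy']],[0,0,1]]); c['R']=np.array(c['R']); c['t']=np.array(c['t']); return c
def proj(c,X):
    p=(c['K']@(c['R']@np.array(X,float).reshape(-1,3).T+c['t'][:,None])); return (p[:2]/p[2]).T
def ray(c,uv):
    d=c['R'].T@np.linalg.inv(c['K'])@np.array([uv[0],uv[1],1.]); o=-c['R'].T@c['t']; return o,d/np.linalg.norm(d)
def onz(c,uv,z):
    o,d=ray(c,uv); return o+d*(z-o[2])/d[2]
def tri(c1,u1,c2,u2):
    o,d=ray(c1,u1);p,e=ray(c2,u2)
    s=np.linalg.lstsq(np.c_[d,-e],p-o,rcond=None)[0]; a=o+d*s[0];b=p+e*s[1]; return (a+b)/2,np.linalg.norm(a-b)
E
python3 - <<'E'
from h import *
for n in('side','top'):
    c=cam(n); cv2.imwrite(f'pics/{n}0.png',cv2.resize(c['image'][...,::-1],(800,600),interpolation=cv2.INTER_CUBIC)); print(n,-c['R'].T@c['t'],c['R'][2],c['fx'])
s=ctrl.get_state();print(s)
E
```

```text
side [0.5150844  0.34100157 0.69159686] [ 0.04569651 -0.74281553 -0.66793482] 385.73695509288666
top [ 0.44925739 -0.26336028  0.95789654] [ 0.15859508 -0.02779985 -0.98695226] 407.56530595311847
{'time': 0.1, 'qpos': array([ 1.17499850e+00,  2.87126482e-01,  1.57800865e+00,  6.60882246e-06,
        1.27860824e+00, -1.49992560e-01]), 'dq': array([-0.00059802, -0.00289989, -0.00361402, -0.00068943,  0.00407139,
        0.00037617]), 'joint_efforts': array([ 6.11089417e-04, -4.07300091e+01, -2.93698293e+01, -1.55670605e-04,
        3.48892027e-03, -2.11009177e-05]), 'eef_pos': array([0.16397962, 0.65414993, 0.21856447]), 'tcp_rot': array([ 1.22594338e-01,  9.92456282e-01, -1.03470916e-03, -2.92876803e-04]), 'contact_force': array([-0.3488624 , -0.48595605, -0.58189128]), 'wrist_torque': array([-0.01200112,  0.01972723, -0.0110014 ]), 'finger_force': 0.0, 'opening': 1.0014671594681495}
```

View pics/side0.png

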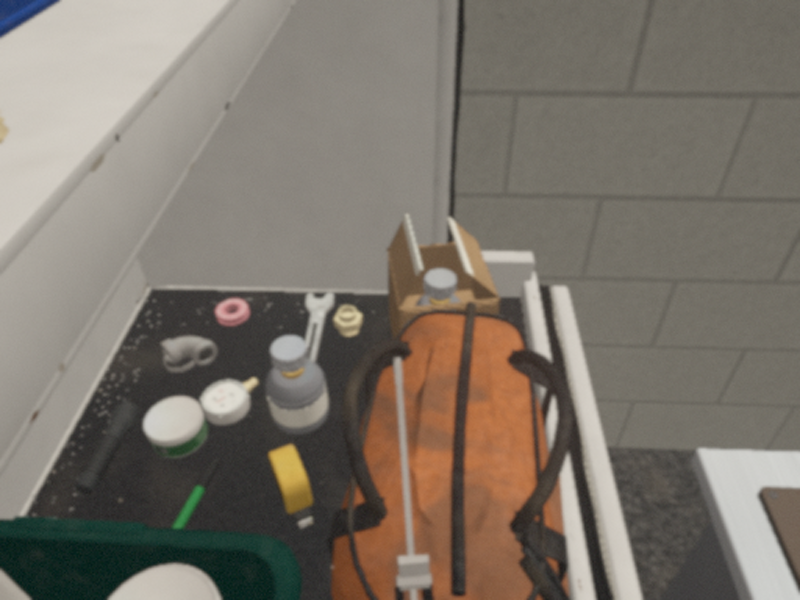

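View pics/top0.png

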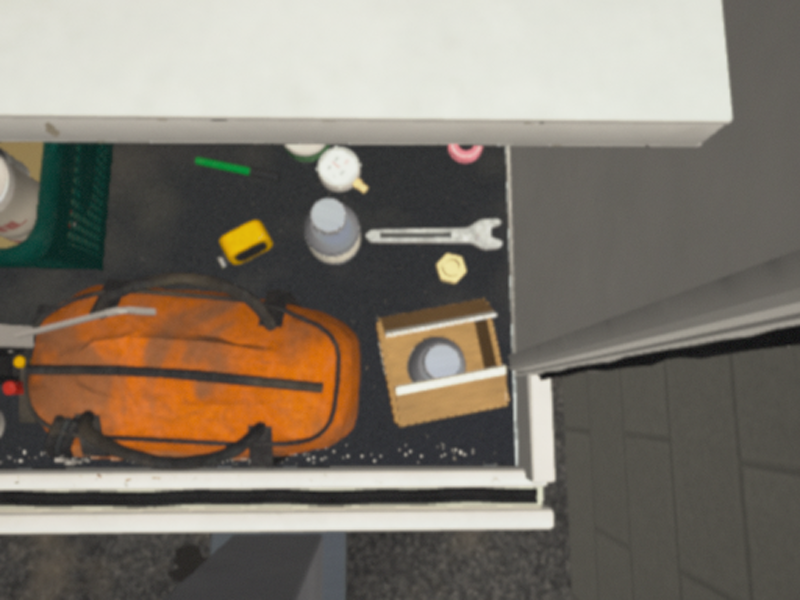

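The top view shows the carton centred near (440,362), slightly yawed. The cap is at (439,360), and the white flap edges run (397,389)-(508,372) in front and (386,332)-(495,316) at the back. In the side view the cap is at (440,278), the back flap edge runs (407,215)-(420,268) and the front one (450,220)-(468,272).

```bash
python3 - <<'E'
from h import *
T=cam('top');S=cam('side');k=512/800
def blob(c,box):
    im=cv2.cvtColor(c['image'],cv2.COLOR_RGB2LAB).astype(int); x0,y0,x1,y1=[int(v*k) for v in box]
    m=np.zeros(im.shape[:2],np.uint8); s=im[y0:y1,x0:x1]
    m[y0:y1,x0:x1]=(s[...,2]<126)&(s[...,0]>130)
    n,_,st,ce=cv2.connectedComponentsWithStats(m); i=1+np.argmax(st[1:,4]); return ce[i],st[i]
for b in [(T,(410,335,475,385)),(S,(420,262,462,298))]:
    print(*blob(*b))
a,_=blob(T,(410,335,475,385)); b,_=blob(S,(420,262,462,298))
print('cap',onz(T,a,.136),onz(S,b,.133),tri(T,a,S,b))
def e(t,s): 
    p,d=tri(T,np.array(t)*k,S,np.array(s)*k); print(p.round(4),round(d,4)); return p
print('front L,R; back L,R')
f1=e((397,389),(468,272));f2=e((508,372),(450,220));b1=e((386,332),(420,268));b2=e((495,316),(407,215))
# carton front rim corners at z .145
for q in [(398,425),(509,405),(377,320),(488,299)]: print(onz(T,np.array(q)*k,.145).round(4))
E
```

```text
[282.67610063 231.29245283] [272 222  23  19 318]Traceback (most recent call last):
  File "<stdin>", line 9, in <module>
  File "<stdin>", line 7, in blob
    return _wrapfunc(a, 'argmax', axis=axis, out=out, **kwds)
    return bound(*args, **kwds)
ValueError: attempt to get argmax of an empty sequence
```

```bash
python3 - <<'E'
from h import *
T=cam('top');S=cam('side');k=512/800
def e(t,s,n=''): 
    p,d=tri(T,np.array(t)*k,S,np.array(s)*k); print(n,p.round(4),round(d,4)); return p
e((441,358),(440,277),'cap')
print(onz(T,np.array((441,358))*k,.136))
f1=e((397,389),(468,272),'f1');f2=e((508,372),(450,220),'f2');b1=e((386,332),(420,268),'b1');b2=e((495,316),(407,215),'b2')
C=[onz(T,np.array(q)*k,.146) for q in [(398,425),(509,405),(377,320),(488,299)]]
for q in C: print(q.round(4))
print('centre',np.mean(C,0), 'side lens',[np.linalg.norm(C[i]-C[j]).round(3) for i,j in((0,1),(2,3),(0,2),(1,3))])
v=(C[0]-C[1])+(C[2]-C[3]);print('yaw from y',np.arctan2(-v[0],v[1]))
v=(f1-f2)+(b1-b2);print('yaw from edges',np.arctan2(-v[0],v[1]))
v=(C[2]-C[0])+(C[3]-C[1]);print('yaw from x',np.arctan2(v[1],v[0]))
yaw=np.arctan2(v[1],v[0]);
E
```

```text
cap [ 0.5027 -0.3457  0.1354] 0.0057
[ 0.50553945 -0.34594575  0.136     ]
f1 [ 0.4646 -0.2872  0.192 ] 0.0004
f2 [ 0.4859 -0.4228  0.183 ] 0.0012
b1 [ 0.5295 -0.2738  0.2079] 0.0036
b2 [ 0.5508 -0.405   0.2025] 0.0011
[ 0.4211 -0.2898  0.146 ]
[ 0.4455 -0.4303  0.146 ]
[ 0.5536 -0.2632  0.146 ]
[ 0.5813 -0.4071  0.146 ]
centre [ 0.50036244 -0.34761892  0.146     ] side lens [np.float64(0.143), np.float64(0.147), np.float64(0.135), np.float64(0.138)]
yaw from y 0.18119691990961131
yaw from edges 0.15818238661559492
yaw from x 0.18379692228479128
```

Request:
drive_tool([
  [[0,0,0.165],[0,0,-0.048],0.0],
  [[0,0,0.165],[0,0,-0.048],0.0],
  [[0,0,0.165],[0,0,-0.048],0.0],
  [[0,0,0.165],[0,0,-0.048],0.0],
  [[0,0,0.165],[0,0,-0.048],0.0],
], grip_force=40)

```text
time: 0.92
eef_pos: [0.1641, 0.6545, 0.4614]
tcp_rot: [0.513, 0.859, 0.0, -0.0]
contact_force: [0.3, 0.5, -0.5]
opening: 0.0
finger_force: 0.0
```

Request:
drive_tool([
  [[0,0,0.165],[0,0,0],0.0],
  [[0,0,0.16],[0,0,0],0.0],
])

```text
time: 1.18
eef_pos: [0.1642, 0.6548, 0.461]
tcp_rot: [0.645, 0.764, 0.001, -0.0]
contact_force: [-0.1, -0.6, -0.6]
opening: 0.001
finger_force: 0.0
```

Request:
drive_tool([
  [[0,0,0],[-0.057,0.0185,0],0],
  [[0,0,0],[-0.057,0.0185,0],0],
  [[0,0,0],[-0.057,0.0185,0],0],
  [[0,0,0],[-0.057,0.0185,0],0],
  [[0,0,0],[-0.057,0.0185,0],0],
])

```text
time: 1.8
eef_pos: [0.3054, 0.3884, 0.4599]
tcp_rot: [0.642, 0.766, 0.0, 0.0]
contact_force: [1.8, -0.5, -0.4]
opening: 0.003
finger_force: 0.0
```

Request:
drive_tool([
  [[0,0,0],[-0.057,0.0185,0],0],
  [[0,0,0],[-0.057,0.0185,0],0],
  [[0,0,0],[-0.052,0.006,0],0],
  [[0,0,0],[-0.052,0.006,0],0],
  [[0,0,0],[-0.052,0.006,0],0],
])

```text
time: 2.42
eef_pos: [0.4061, 0.1322, 0.46]
tcp_rot: [0.643, 0.766, 0.0, 0.0]
contact_force: [1.3, -1.0, 0.4]
opening: -0.002
finger_force: 0.0
```

Request:
drive_tool([
  [[0,0,0],[-0.052,0.006,0],0],
  [[0,0,0],[-0.052,0.006,0],0],
  [[0,0,0],[-0.052,0.006,0],0],
  [[0,0,0],[0,0,0],0],
])

```text
time: 2.92
eef_pos: [0.4513, -0.0194, 0.4589]
tcp_rot: [0.645, 0.764, -0.001, -0.001]
contact_force: [0.4, 1.3, 0.5]
opening: -0.005
finger_force: 0.0
```

Request:
drive_tool([
  [[0,0,0],[-0.055,0,0],0],
  [[0,0,0],[-0.055,0,0],0],
  [[0,0,0],[-0.055,0,0],0],
  [[0,0,0],[-0.055,0,0],0],
  [[0,0,0],[-0.055,0,0],0],
])

```text
time: 3.55
eef_pos: [0.4994, -0.2877, 0.4603]
tcp_rot: [0.642, 0.767, 0.0, 0.0]
contact_force: [0.6, 0.4, 0.7]
opening: 0.001
finger_force: 0.0
```

Request:
drive_tool([
  [[0,0,0],[-0.055,0,0],0],
  [[0,0,0],[0,0,0.052],0],
  [[0,0,0],[0,0,0.052],0],
  [[0,0,0],[0,0,0.052],0],
  [[0,0,0],[0,0,0.052],0],
])

```text
time: 4.18
eef_pos: [0.509, -0.3401, 0.2505]
tcp_rot: [0.642, 0.767, 0.0, 0.0]
contact_force: [0.5, 0.1, 0.5]
opening: 0.001
finger_force: 0.0
```

```bash
python3 - <<'E'
from h import *
s=ctrl.get_state(); print(s['eef_pos'],s['tcp_rot'],s['qpos'])
T=cam('top');S=cam('side')
def crop(c,x0,y0,w,h,z): return cv2.resize(c['image'][y0:y0+h,x0:x0+w,::-1],(w*z,h*z),interpolation=cv2.INTER_CUBIC)
cv2.imwrite('pics/a.png',np.hstack([crop(T,220,170,130,150,3),crop(S,220,110,130,150,3)]))
E
```

```text
[ 0.50899608 -0.34013783  0.25052729] [6.42132560e-01 7.66593546e-01 2.19021323e-04 2.50039887e-04] [-7.54875813e-01  1.27000977e-01  1.70620277e+00  4.82686919e-04
  1.30791491e+00 -9.31243568e-01]
```

View pics/a.png

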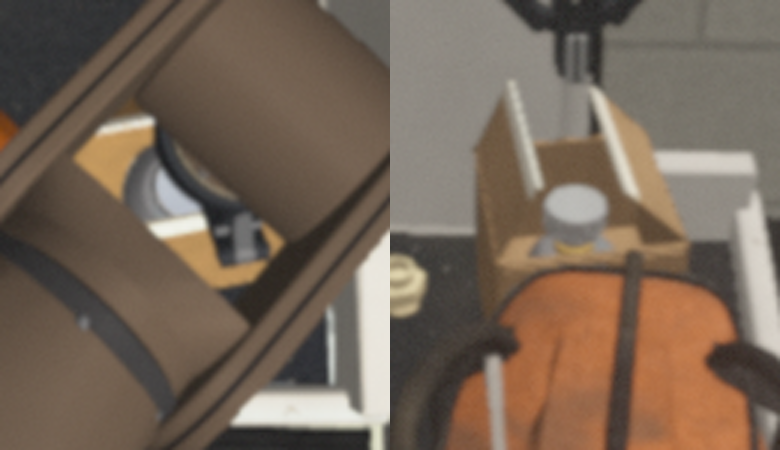

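The side crop shows the closed fingertips (around 585,135) above the gap between the back edge (512,82)-(535,190) and the front edge (600,90)-(630,190). They are centred well enough to descend.

Request:
drive_tool([
  [[0,0,0],[0,0,0.02],0],
  [[0,0,0],[0,0,0.02],0],
  [[0,0,0],[0,0,0.02],0],
  [[0,0,0],[0,0,0],0],
])

```text
time: 4.78
eef_pos: [0.5075, -0.3408, 0.1895]
tcp_rot: [0.643, 0.766, 0.0, -0.002]
contact_force: [0.4, 0.8, -0.3]
opening: 0.001
finger_force: 0.0
```

Request:
drive_tool([
  [[0,0,0],[0,0.015,0],0],
  [[0,0,0],[0,0.015,0],0],
  [[0,0,0],[0,0.012,0],0],
  [[0,0,0],[0,0.01,0],0],
  [[0,0,0],[0,0.008,0],0],
])

```text
time: 5.4
eef_pos: [0.5705, -0.3313, 0.1956]
tcp_rot: [0.642, 0.767, 0.001, 0.003]
contact_force: [0.3, 0.5, 4.1]
opening: -0.002
finger_force: 2.3
```

Request:
drive_tool([
  [[0,0,0],[0,0.005,0],0],
  [[0,0,0],[0,0,0],0],
])

```text
time: 5.65
eef_pos: [0.5751, -0.3306, 0.1945]
tcp_rot: [0.642, 0.766, 0.001, 0.003]
contact_force: [2.4, 1.0, 6.5]
opening: -0.003
finger_force: 3.5
```

Request:
drive_tool([
  [[0,0,0],[0,-0.03,0],0],
  [[0,0,0],[0,-0.03,0],0],
  [[0,0,0],[0,-0.015,0],0],
  [[0,0,0],[0,-0.015,0],0],
  [[0,0,0],[0,-0.012,0],0],
])

```text
time: 6.28
eef_pos: [0.4715, -0.3481, 0.1916]
tcp_rot: [0.643, 0.766, 0.0, -0.0]
contact_force: [0.4, 0.0, 0.4]
opening: 0.001
finger_force: 0.0
```

Request:
drive_tool([
  [[0,0,0],[0,-0.01,0],0],
  [[0,0,0],[0,-0.01,0],0],
  [[0,0,0],[0,-0.007,0],0],
  [[0,0,0],[0,0,0],0],
])

```text
time: 6.78
eef_pos: [0.4451, -0.3528, 0.1919]
tcp_rot: [0.643, 0.766, 0.0, 0.0]
contact_force: [0.5, 0.4, -0.3]
opening: -0.003
finger_force: 0.0
```

Request:
drive_tool([
  [[0,0,0],[0,-0.008,0],0],
  [[0,0,0],[0,-0.006,0],0],
  [[0,0,0],[0,0,0],0],
])

```text
time: 7.15
eef_pos: [0.4313, -0.3552, 0.1918]
tcp_rot: [0.643, 0.766, -0.0, -0.0]
contact_force: [0.4, -0.3, 0.7]
opening: 0.004
finger_force: 0.0
```

Request:
drive_tool([
  [[0,0,0],[0,0.03,0],0],
  [[0,0,0],[0,0.03,-0.03],0],
  [[0,0,0],[0,0,-0.05],0.085],
  [[0,0,0],[0,0,-0.05],0.085],
  [[0,0,0],[0,0,0],0.085],
])

```text
time: 7.78
eef_pos: [0.4926, -0.3462, 0.3284]
tcp_rot: [0.642, 0.766, -0.0, 0.006]
contact_force: [-0.7, -0.5, -0.5]
opening: 0.637
finger_force: 0.0
```

```bash
python3 - <<'E'
from h import *
s=ctrl.get_state(); print(s['eef_pos'],s['opening'],s['qpos'])
T=cam('top');S=cam('side')
def crop(c,x0,y0,w,h,z): return cv2.resize(c['image'][y0:y0+h,x0:x0+w,::-1],(w*z,h*z),interpolation=cv2.INTER_CUBIC)
cv2.imwrite('pics/b.png',np.hstack([crop(T,220,170,130,150,3),crop(S,220,110,130,150,3)]))
E
```

```text
[ 0.49259433 -0.34615157  0.32840813] 0.6374400210190373 [-7.80978046e-01  5.73078492e-02  1.64125813e+00  1.09050958e-04
  1.43170381e+00 -9.56428374e-01]
```

View pics/b.png

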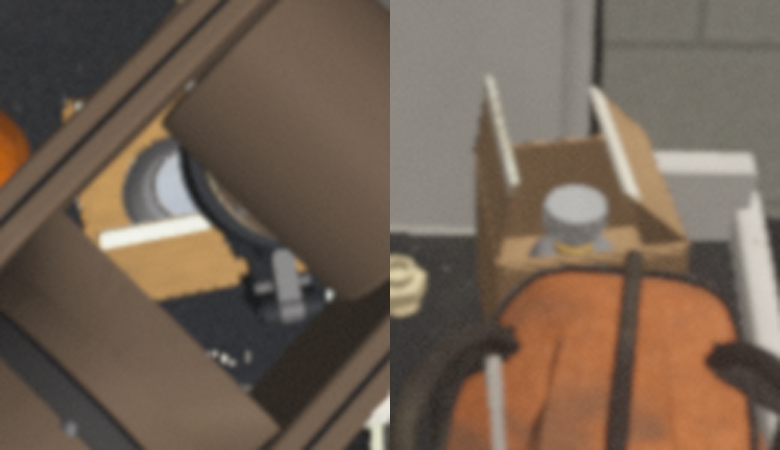

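```bash
python3 - <<'E'
from h import *
T=cam('top');S=cam('side')
def cp(c,X):
    o=(220,170) if c is T else (220,110); p=(proj(c,X)-o)*3
    return (p+([0,0] if c is T else [390,0])).round(0)
print('tip pic a',cp(S,[[.509,-.340,.2335],[.509,-.340,.25],[.509,-.340,.29]]))
c0=np.array([.502,-.3465,0]);ex=np.array([.985,.172,0]);ey=np.array([-.172,.985,0])
for sg,n in((-1,'front'),(1,'back')):
  for a in (.6,.8,1.,1.2,1.4,1.57,2.0,2.3):
    P=[c0+ex*sg*(.0685-.068*np.cos(a))+ey*s*.068+np.array([0,0,.1465+.068*np.sin(a)]) for s in(1,-1)]
    print(n,a,'side',cp(S,P).tolist(),'top',cp(T,P).tolist())
E
```

```text
tip pic a [[566.  98.]
 [567.  78.]
 [568.  27.]]
front 0.6 side [[608.0, 205.0], [575.0, 95.0]] top [[93.0, 216.0], [304.0, 178.0]]
front 0.8 side [[622.0, 192.0], [586.0, 83.0]] top [[96.0, 229.0], [310.0, 191.0]]
front 1.0 side [[638.0, 181.0], [600.0, 73.0]] top [[99.0, 246.0], [316.0, 207.0]]
front 1.2 side [[656.0, 172.0], [616.0, 65.0]] top [[103.0, 266.0], [322.0, 227.0]]
front 1.4 side [[675.0, 166.0], [634.0, 59.0]] top [[107.0, 288.0], [328.0, 248.0]]
front 1.57 side [[692.0, 164.0], [648.0, 57.0]] top [[110.0, 307.0], [332.0, 267.0]]
front 2.0 side [[732.0, 167.0], [684.0, 61.0]] top [[118.0, 354.0], [339.0, 314.0]]
front 2.3 side [[754.0, 178.0], [704.0, 72.0]] top [[122.0, 381.0], [341.0, 341.0]]
back 0.6 side [[573.0, 208.0], [543.0, 98.0]] top [[86.0, 177.0], [296.0, 140.0]]
back 0.8 side [[561.0, 197.0], [532.0, 87.0]] top [[84.0, 162.0], [297.0, 125.0]]
back 1.0 side [[545.0, 189.0], [519.0, 79.0]] top [[81.0, 144.0], [296.0, 107.0]]
back 1.2 side [[528.0, 183.0], [503.0, 74.0]] top [[78.0, 124.0], [294.0, 86.0]]
back 1.4 side [[508.0, 181.0], [485.0, 71.0]] top [[74.0, 102.0], [291.0, 65.0]]
back 1.57 side [[491.0, 181.0], [470.0, 71.0]] top [[71.0, 83.0], [287.0, 47.0]]
back 2.0 side [[449.0, 192.0], [433.0, 81.0]] top [[63.0, 41.0], [277.0, 5.0]]
back 2.3 side [[425.0, 207.0], [412.0, 95.0]] top [[59.0, 18.0], [268.0, -17.0]]
```

Both crops show the front flap still at about 0.85 (edge at 592,88 to 632,195) and the back flap only at about 1.35. The fingertips passed over them, so they reach less far than I assumed. I'll go deeper and look again from there.

Request:
drive_tool([
  [[0,0,0],[0,0.013,0.03],0],
  [[0,0,0],[0,0,0.04],0],
  [[0,0,0],[0,0,0.03],0],
  [[0,0,0],[0,0,0.02],0],
  [[0,0,0],[0,0,0.01],0],
])

```text
time: 8.6
eef_pos: [0.5028, -0.3419, 0.1896]
tcp_rot: [0.643, 0.766, 0.0, -0.002]
contact_force: [0.1, 0.5, 0.6]
opening: 0.0
finger_force: 0.0
```

```bash
python3 - <<'E'
from h import *
s=ctrl.get_state(); print(s['eef_pos'],s['opening'],s['contact_force'])
T=cam('top');S=cam('side')
def crop(c,x0,y0,w,h,z): return cv2.resize(c['image'][y0:y0+h,x0:x0+w,::-1],(w*z,h*z),interpolation=cv2.INTER_CUBIC)
cv2.imwrite('pics/c.png',crop(S,220,60,130,120,5))
E
```

```text
[ 0.50282383 -0.34186922  0.18957447] 0.00016041731028928487 [0.06192638 0.54890408 0.60117777]
```

View pics/c.png

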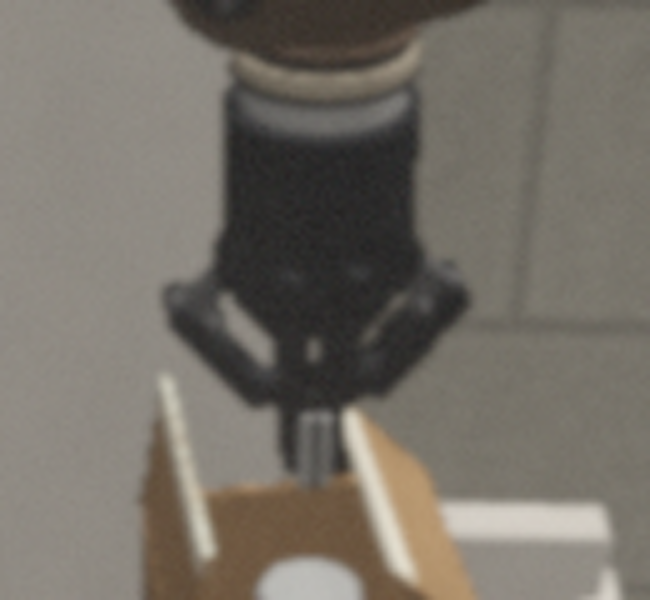

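The crop shows the closed fingers ending at about (315,485), right on the line of the carton's far rim. I need to know whether they are behind that wall or just short, so I'll check with rays.

```bash
python3 - <<'E'
from h import *
T=cam('top');S=cam('side')
print('tip proj side',proj(S,[[.503,-.342,.1725],[.503,-.342,.2],[.503,-.342,.2456]]))
for z in (.145,.1725,.2): print(z,onz(S,(283,157),z))
print('far rim inner pts',proj(S,[[.514,-.413,.145],[.502,-.415,.145]]), 'far outer flap')
print('top proj tip/body',proj(T,[[.503,-.342,.1725],[.503,-.342,.2456],[.503,-.342,.33]]))
def crop(c,x0,y0,w,h,z): return cv2.resize(c['image'][y0:y0+h,x0:x0+w,::-1],(w*z,h*z),interpolation=cv2.INTER_CUBIC)
cv2.imwrite('pics/d.png',crop(T,200,130,180,150,4))
E
```

```text
tip proj side [[280.69604228 165.15269275]
 [281.05709212 155.0109653 ]
 [281.69210484 137.17374397]]
0.145 [ 0.4969835  -0.41046942  0.145     ]
0.1725 [ 0.49789418 -0.37266194  0.1725    ]
0.2 [ 0.49880486 -0.33485445  0.2       ]
far rim inner pts [[275.89169474 156.24089864]
 [280.90570759 155.84400421]] far outer flap
top proj tip/body [[282.09635772 229.14079021]
 [286.22773076 226.2788774 ]
 [292.17391463 222.1597965 ]]
```

View pics/d.png

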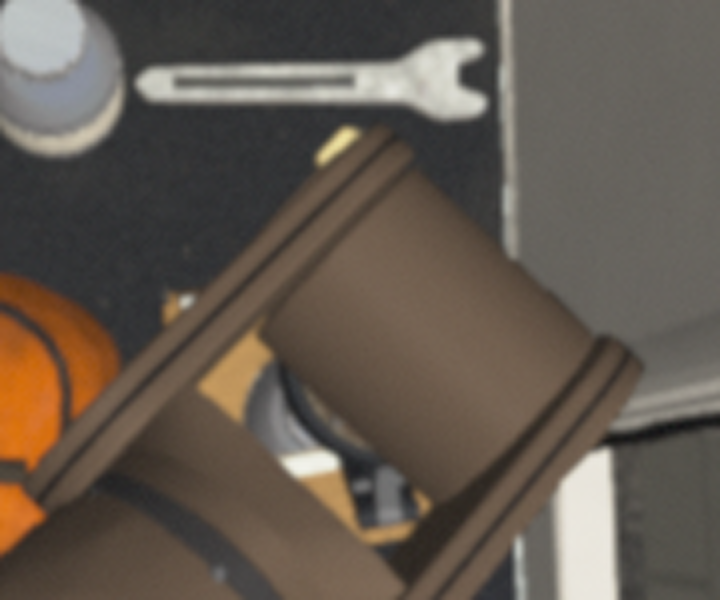

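By ray the visible tip sits at z≈0.197–0.203, not 0.1725. That agrees with the flap contacts. The top view at (328,396) confirms the tool is over the cap. Going 25 mm deeper is safe under either reading, so I'll do that and push again.

Request:
drive_tool([
  [[0,0,0],[0,0,0.012],0],
  [[0,0,0],[0,0,0.012],0],
  [[0,0,0],[0,0,0],0],
])

```text
time: 9.18
eef_pos: [0.5027, -0.3417, 0.1659]
tcp_rot: [0.643, 0.766, 0.0, -0.002]
contact_force: [-0.9, 0.2, 0.2]
opening: -0.004
finger_force: 0.0
```

Request:
drive_tool([
  [[0,0,0],[0,-0.012,0],0],
  [[0,0,0],[0,-0.012,0],0],
  [[0,0,0],[0,-0.01,0],0],
])

```text
time: 9.55
eef_pos: [0.4693, -0.3488, 0.1685]
tcp_rot: [0.643, 0.766, -0.0, 0.001]
contact_force: [1.4, -0.2, 0.3]
opening: -0.002
finger_force: 0.4
```

Request:
drive_tool([
  [[0,0,0],[0,-0.01,0],0],
  [[0,0,0],[0,-0.01,0],0],
  [[0,0,0],[0,-0.008,0],0],
])

```text
time: 9.93
eef_pos: [0.4417, -0.3533, 0.1677]
tcp_rot: [0.643, 0.766, 0.0, -0.0]
contact_force: [0.6, -1.2, -0.5]
opening: 0.001
finger_force: 0.4
```

Request:
drive_tool([
  [[0,0,0],[0,-0.008,0],0],
  [[0,0,0],[0,-0.008,0],0],
  [[0,0,0],[0,-0.005,0],0],
  [[0,0,0],[0,0,0],0],
])

```text
time: 10.42
eef_pos: [0.4213, -0.357, 0.1678]
tcp_rot: [0.643, 0.766, -0.0, -0.0]
contact_force: [0.2, 0.2, 0.3]
opening: -0.004
finger_force: 0.0
```

```bash
python3 - <<'E'
from h import *
s=ctrl.get_state(); print(s['eef_pos'],s['contact_force'])
T=cam('top');S=cam('side')
def crop(c,x0,y0,w,h,z): return cv2.resize(c['image'][y0:y0+h,x0:x0+w,::-1],(w*z,h*z),interpolation=cv2.INTER_CUBIC)
cv2.imwrite('pics/e.png',np.hstack([crop(T,220,170,130,150,3),crop(S,220,110,130,150,3)]))
E
```

```text
[ 0.42133864 -0.35697991  0.16782341] [0.17632826 0.16109373 0.30811009]
```

View pics/e.png

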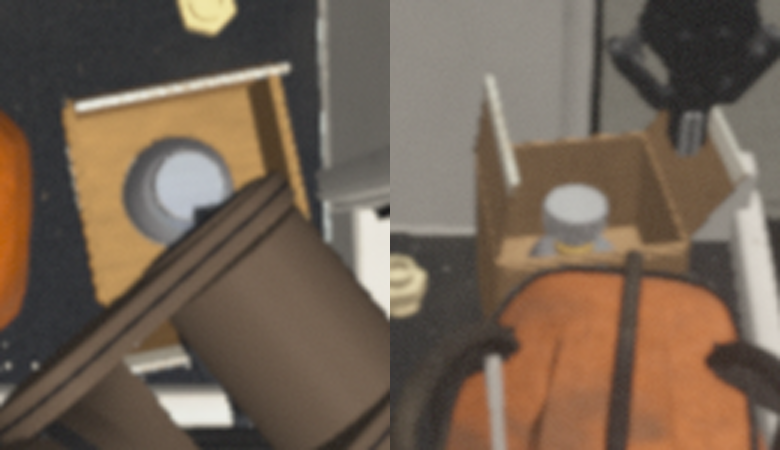

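The picture shows the front flap leaning out to about 2.2 (edge 715,108 to 750,180), and the back flap at about 1.35. The tips really do sit about 16 mm above the reported TCP. Next is the back flap.

Request:
drive_tool([
  [[0,0,0],[0,0.04,0],0],
  [[0,0,0],[0,0.04,0],0],
  [[0,0,0],[0,0.03,0],0],
  [[0,0,0],[0,0.01,0],0],
  [[0,0,0],[0,0.01,0],0],
])

```text
time: 11.15
eef_pos: [0.5496, -0.3342, 0.1675]
tcp_rot: [0.643, 0.766, -0.0, -0.001]
contact_force: [-0.5, 0.1, -0.4]
opening: -0.003
finger_force: 0.3
```

Request:
drive_tool([
  [[0,0,0],[0,0.01,0],0],
  [[0,0,0],[0,0.01,0],0],
  [[0,0,0],[0,0.01,0],0],
  [[0,0,0],[0,0,0],0],
])

```text
time: 11.65
eef_pos: [0.5801, -0.329, 0.168]
tcp_rot: [0.642, 0.766, 0.0, 0.0]
contact_force: [-0.4, 0.2, 0.8]
opening: 0.002
finger_force: 0.0
```

Request:
drive_tool([
  [[0,0,0],[0,-0.04,0],0],
  [[0,0,0],[-0.004,-0.04,-0.032],0.085],
  [[0,0,0.15],[0,0,0],0.085],
  [[0,0,0.15],[0,0,0],0.085],
  [[0,0,0.15],[0,0,0],0.085],
])

```text
time: 12.28
eef_pos: [0.5011, -0.3471, 0.2003]
tcp_rot: [0.799, 0.601, 0.0, 0.001]
contact_force: [-0.5, -0.4, 0.2]
opening: 0.845
finger_force: 0.0
```

Request:
drive_tool([
  [[0,0,0.15],[0,0,0],0.085],
  [[0,0,0.15],[0,0,0],0.085],
  [[0,0,0],[0,0,0],0.085],
])

```text
time: 12.65
eef_pos: [0.5012, -0.347, 0.2]
tcp_rot: [0.878, 0.478, 0.0, 0.0]
contact_force: [0.4, 0.4, 0.3]
opening: 0.995
finger_force: 0.0
```

```bash
python3 - <<'E'
from h import *
s=ctrl.get_state(); print(s['eef_pos'],s['opening'],s['tcp_rot'],s['qpos'])
T=cam('top');S=cam('side')
x=s['eef_pos']; print([ (proj(S,[[x[0],x[1],z]])-[220,90]).round(1)*5 for z in (.18,.2,.22,.24)])
def crop(c,x0,y0,w,h,z): return cv2.resize(c['image'][y0:y0+h,x0:x0+w,::-1],(w*z,h*z),interpolation=cv2.INTER_CUBIC)
cv2.imwrite('pics/f.png',crop(S,220,90,130,120,5))
E
```

```text
[ 0.50124799 -0.34698221  0.20004291] 0.9950471577260931 [8.78226479e-01 4.78244883e-01 1.62089045e-04 2.38847939e-04] [-7.71845570e-01  1.60488034e-01  1.76238981e+00  1.79406693e-04
  1.21816261e+00 -1.98421492e-01]
[array([[308. , 355.5]]), array([[309.5, 318.5]]), array([[311., 280.]]), array([[312.5, 240.5]])]
```

View pics/f.png

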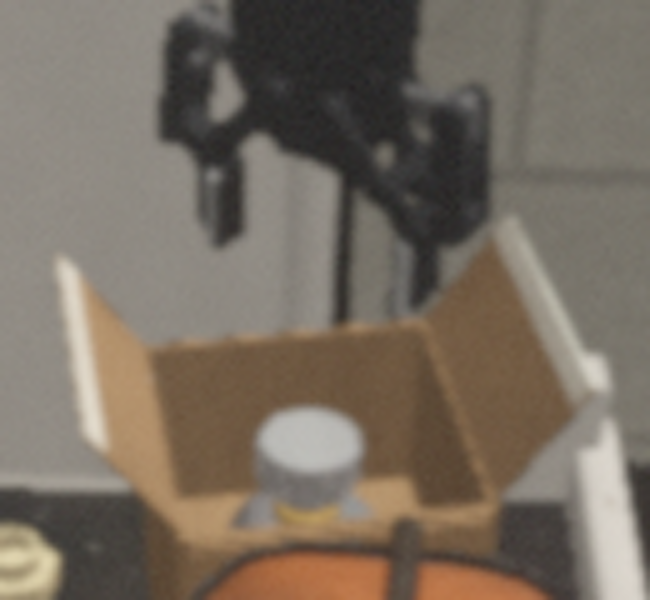

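Both flaps now lean well outward. The open fingertips are at (225,243) and (410,310), about 24 mm above the reported TCP, and they straddle the cap at (310,440). I'll descend to match.

Request:
drive_tool([
  [[0,0,0],[0,0,0.03],0.085],
  [[0,0,0],[0,0,0.03],0.085],
  [[0,0,0],[0,0,0.02],0.085],
  [[0,0,0],[0,0,0.01],0.085],
  [[0,0,0],[0,0,0],0.085],
])

```text
time: 13.38
eef_pos: [0.5012, -0.3469, 0.1095]
tcp_rot: [0.878, 0.478, -0.0, -0.0]
contact_force: [-0.7, 0.3, -0.5]
opening: 0.994
finger_force: 0.0
```

Request:
drive_tool([
  [[0,0,0],[0,0,0.01],0.085],
  [[0,0,0],[0,0,0.01],0.085],
  [[0,0,0],[0,0,0],0.085],
])

```text
time: 13.75
eef_pos: [0.5007, -0.3464, 0.0886]
tcp_rot: [0.879, 0.478, -0.0, -0.001]
contact_force: [-0.5, -0.3, 1.1]
opening: 0.993
finger_force: 0.0
```

```bash
python3 - <<'E'
from h import *
s=ctrl.get_state(); print(s['eef_pos'],s['opening'],s['contact_force'])
S=cam('side')
def crop(c,x0,y0,w,h,z): return cv2.resize(c['image'][y0:y0+h,x0:x0+w,::-1],(w*z,h*z),interpolation=cv2.INTER_CUBIC)
cv2.imwrite('pics/g.png',crop(S,220,90,130,120,5))
E
```

```text
[ 0.50066458 -0.34636339  0.0886415 ] 0.9931502422396057 [-0.45594247 -0.32770404  1.05733396]
```

View pics/g.png

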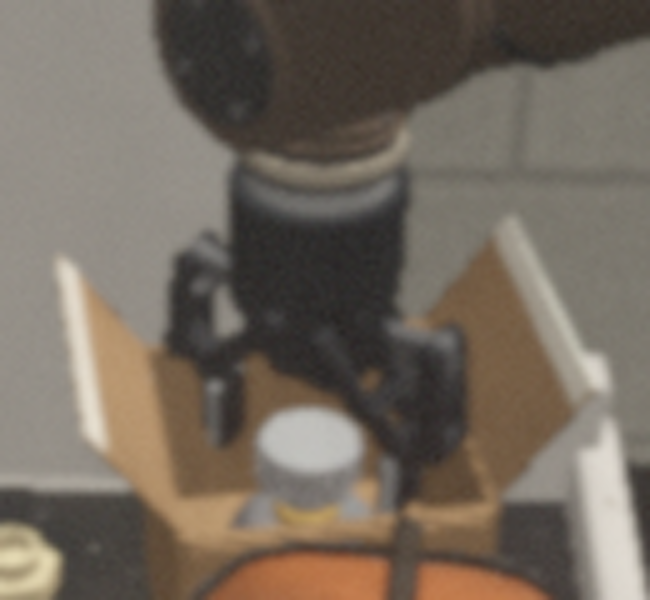

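The fingers straddle the cap. The left tip (225,443) and right tip (400,505) give a tip height of about 0.12, so I'll go a little lower and then close gently.

Request:
drive_tool([
  [[0,0,0],[0,0,0.005],0.085],
  [[0,0,0],[0,0,0.005],0.085],
  [[0,0,0],[0,0,0],0.085],
])

```text
time: 14.18
eef_pos: [0.5009, -0.3466, 0.0792]
tcp_rot: [0.879, 0.478, -0.0, -0.001]
contact_force: [-0.7, 0.2, -0.8]
opening: 0.994
finger_force: 0.0
```

Request:
drive_tool([
  [[0,0,0],[0,0,0],0.04],
  [[0,0,0],[0,0,0],0.04],
  [[0,0,0],[0,0,0],0.04],
  [[0,0,0],[0,0,0],0.04],
], grip_force=30)

```text
time: 14.68
eef_pos: [0.5014, -0.347, 0.0802]
tcp_rot: [0.879, 0.478, 0.0, 0.0]
contact_force: [-0.7, 0.9, 1.4]
opening: 0.536
finger_force: 30.7
```

```bash
python3 -c "
from h import *
s=ctrl.get_state()
for k in ('time','eef_pos','tcp_rot','opening','contact_force','wrist_torque','finger_force','qpos'): print(k,np.round(s[k],4))"
```

```text
time 14.675
eef_pos [ 0.5014 -0.347   0.0802]
tcp_rot [8.786e-01 4.776e-01 0.000e+00 2.000e-04]
opening 0.5359
contact_force [-0.7042  0.8971  1.3747]
wrist_torque [0.0312 0.0761 0.0138]
finger_force 30.6925
qpos [-7.7170e-01  2.9390e-01  1.8406e+00 -1.0000e-04  1.0068e+00 -1.9670e-01]
```

Request:
drive_tool([
  [[0,0,0.03],[0,0,0],0.04],
  [[0,0,0.03],[0,0,0],0.04],
  [[0,0,0.03],[0,0,0],0.04],
  [[0,0,0],[0,0,0],0.04],
])

```text
time: 15.18
eef_pos: [0.5013, -0.3464, 0.0801]
tcp_rot: [0.899, 0.438, 0.0, -0.0]
contact_force: [-1.7, 4.6, 4.5]
opening: 0.536
finger_force: 31.9
```

```bash
python3 -c "
from h import *
s=ctrl.get_state()
for k in ('time','eef_pos','tcp_rot','opening','contact_force','wrist_torque','finger_force','qpos'): print(k,np.round(s[k],4))"
```

```text
time 15.175
eef_pos [ 0.5013 -0.3464  0.0801]
tcp_rot [ 8.991e-01  4.378e-01  0.000e+00 -4.000e-04]
opening 0.5365
contact_force [-1.7354  4.6239  4.5337]
wrist_torque [0.647  0.1628 0.3198]
finger_force 31.9331
qpos [-7.7120e-01  2.9380e-01  1.8409e+00  4.0000e-04  1.0077e+00 -1.0680e-01]
```

Clockwise it stops (0.32 N m at about 5°), so I'll try anticlockwise.

Request:
drive_tool([
  [[0,0,-0.05],[0,0,0],0.04],
  [[0,0,-0.05],[0,0,0],0.04],
  [[0,0,-0.05],[0,0,0],0.04],
  [[0,0,-0.05],[0,0,0],0.04],
  [[0,0,0],[0,0,0],0.04],
])

```text
time: 15.8
eef_pos: [0.5018, -0.3471, 0.0802]
tcp_rot: [0.851, 0.525, 0.0, 0.001]
contact_force: [0.4, 2.1, 2.9]
opening: 0.535
finger_force: 30.6
```

```bash
python3 -c "
from h import *
s=ctrl.get_state()
for k in ('time','eef_pos','tcp_rot','opening','contact_force','wrist_torque','finger_force','qpos'): print(k,np.round(s[k],4))"
```

```text
time 15.8
eef_pos [ 0.5018 -0.3471  0.0802]
tcp_rot [8.514e-01 5.245e-01 5.000e-04 6.000e-04]
opening 0.5351
contact_force [0.4077 2.1088 2.9048]
wrist_torque [ 0.42   -0.0771  0.0178]
finger_force 30.6457
qpos [-7.7150e-01  2.9410e-01  1.8404e+00  7.0000e-04  1.0057e+00 -3.0540e-01]
```

Request:
drive_tool([
  [[0,0,-0.13],[0,0,0],0.04],
  [[0,0,-0.13],[0,0,0],0.04],
  [[0,0,-0.13],[0,0,0],0.04],
  [[0,0,-0.13],[0,0,0],0.04],
  [[0,0,-0.13],[0,0,0],0.04],
])

```text
time: 16.42
eef_pos: [0.5018, -0.3473, 0.0802]
tcp_rot: [0.638, 0.77, 0.0, 0.001]
contact_force: [1.3, 3.1, 4.4]
opening: 0.544
finger_force: 30.6
```

```bash
python3 -c "
from h import *
s=ctrl.get_state()
for k in ('time','eef_pos','opening','contact_force','wrist_torque','finger_force','qpos'): print(k,np.round(s[k],4))"
```

```text
time 16.425
eef_pos [ 0.5018 -0.3473  0.0802]
opening 0.5437
contact_force [1.2832 3.0826 4.3586]
wrist_torque [ 0.3047 -0.0845  0.0008]
finger_force 30.6065
qpos [-7.7160e-01  2.9410e-01  1.8403e+00  4.0000e-04  1.0055e+00 -9.5940e-01]
```

Request:
drive_tool([
  [[0,0,-0.14],[0,0,0],0.04],
  [[0,0,-0.14],[0,0,0],0.04],
  [[0,0,-0.14],[0,0,0],0.04],
  [[0,0,-0.14],[0,0,0],0.04],
  [[0,0,-0.14],[0,0,0],0.04],
])

```text
time: 17.05
eef_pos: [0.5013, -0.3472, 0.0801]
tcp_rot: [0.335, 0.942, -0.0, 0.0]
contact_force: [-0.3, 2.5, 4.4]
opening: 0.535
finger_force: 30.6
```

Request:
drive_tool([
  [[0,0,0],[0,0,0],0.04],
  [[0,0,0],[0,0,-0.002],0.04],
  [[0,0,0],[0,0,0],0.04],
])

```text
time: 17.42
eef_pos: [0.5007, -0.3468, 0.0809]
tcp_rot: [0.337, 0.942, 0.0, -0.001]
contact_force: [0.4, -0.5, -1.0]
opening: 0.538
finger_force: 30.8
```

```bash
python3 -c "
from h import *
s=ctrl.get_state()
for k in ('time','eef_pos','opening','contact_force','wrist_torque','finger_force','qpos'): print(k,np.round(s[k],4))"
```

```text
time 17.425
eef_pos [ 0.5007 -0.3468  0.0809]
opening 0.5376
contact_force [ 0.3981 -0.4928 -1.048 ]
wrist_torque [-0.0055  0.0005  0.0516]
finger_force 30.8388
qpos [-7.7200e-01  2.9240e-01  1.8410e+00 -4.0000e-04  1.0091e+00 -1.6553e+00]
```

Net turn is about 84°, and the force is now just the cap's weight, so it is free. Lifting.

Request:
drive_tool([
  [[0,0,0],[0,0,0],0.04],
  [[0,0,0],[0,0,-0.005],0.04],
  [[0,0,0],[0,0,-0.005],0.04],
  [[0,0,0],[0,0,0],0.04],
], grip_force=40)

```text
time: 17.92
eef_pos: [0.5017, -0.3472, 0.0927]
tcp_rot: [0.336, 0.942, -0.0, 0.001]
contact_force: [0.1, -1.1, -1.3]
opening: 0.537
finger_force: 41.1
```

Request:
drive_tool([
  [[0,0,0],[0,0,-0.015],0.04],
  [[0,0,0],[0,0,-0.03],0.04],
  [[0,0,0],[0,0,-0.04],0.04],
  [[0,0,0],[0,0,-0.04],0.04],
  [[0,0,0],[0,0,-0.04],0.04],
])

```text
time: 18.55
eef_pos: [0.5012, -0.3469, 0.2594]
tcp_rot: [0.336, 0.942, -0.0, 0.001]
contact_force: [0.5, -0.9, -1.1]
opening: 0.534
finger_force: 41.1
```

Request:
drive_tool([
  [[0,0,0],[0,0,-0.04],0.04],
  [[0,0,0],[0,0,-0.03],0.04],
  [[0,0,0],[0,0,-0.01],0.04],
  [[0,0,0],[0,0,0],0.04],
  [[0,0,0],[0,0,0],0.04],
])

```text
time: 19.18
eef_pos: [0.5007, -0.3464, 0.3347]
tcp_rot: [0.336, 0.942, 0.001, -0.002]
contact_force: [0.6, 0.2, -1.6]
opening: 0.535
finger_force: 41.1
```

```bash
python3 - <<'E'
from h import *
s=ctrl.get_state()
for k in ('time','eef_pos','opening','contact_force','finger_force','dq'): print(k,np.round(s[k],4))
S=cam('side')
cv2.imwrite('pics/h.png',cv2.resize(S['image'][20:210,190:370,::-1],None,fx=3,fy=3,interpolation=cv2.INTER_CUBIC))
E
```

```text
time 19.175
eef_pos [ 0.5007 -0.3464  0.3347]
opening 0.5355
contact_force [ 0.648   0.1593 -1.6475]
finger_force 41.1282
dq [-0.0003  0.0082  0.0048  0.001   0.0019  0.0017]
```

View pics/h.png

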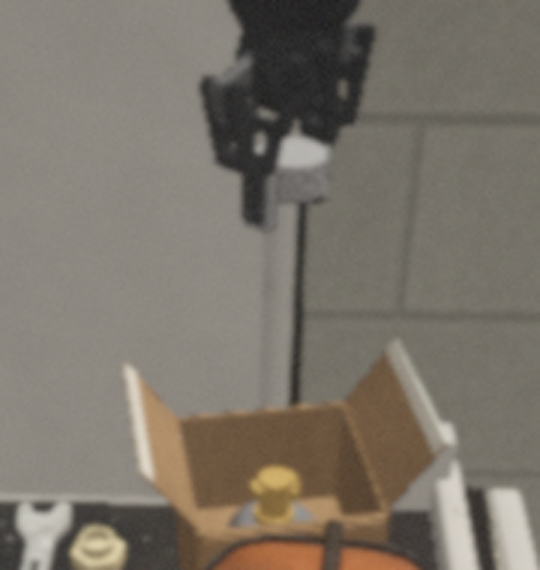

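The cap is held in the gripper at (300,170), well above the carton. The brass neck is bare at (275,495), both flaps lean outward, and the union and spanner are undisturbed.

```bash
python3 -c "
from plant import ctrl
print(ctrl.sign_off())"
```

```text
the job is handed in; nothing more can be done
None
```

The job is done and handed in: both flaps are folded outward, and the cap (right-hand thread, loosened anticlockwise) is off and held in the gripper well above the carton.

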